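Fasten one end of a cooler's access panel and hold the other end shut

TASK

The access panel on top of the small recirculating cooler is back in place but springs up on its new gasket. Turn its quarter-turn fastener clockwise until the slot in the head lines up with the two red marks, which draws that end down; then press the other end of the panel down flush on the frame, pushing between the two empty screw holes, and finish while still holding it pressed there so that I can run in the screws. Leave the wash bottle, beaker, screw dish and screwdriver where they are.

Things in the scene. Friction and masses are not known exactly. Their poses are not given: they have to be found in the camera images.
- cooler: low bench-top cooler, cream housing 240 (x) x 300 (y) x 125 mm high, fixed; origin at the centre of its underside on the bench, z up, +x its blue control front (away from the robot), -x its rear with two 32 mm hose barbs. On its deck a 6 mm raised grey frame carries the access panel; a black filler cap 38 mm across, 15 mm high stands at (-93, -122) mm
- access_panel: access panel, bare aluminium plate 140 (x) x 230 (y) x 4 mm, centred on the cooler's deck, axes as the cooler's. Origin: middle of its fastener-end edge, underside; the plate runs from there to its free end at y = -230 mm. Two empty screw holes at (-55, -218) and (55, -218) mm. Shut, its top is 135 mm above the bench
- fastener_top (a point): centre of the top of the fastener head, on its axis; axes as the cooler's. The head is a black round knob 30 mm in diameter, 24 mm high above the panel, with a white-floored slot 5 mm wide across its top; only a 38 mm washer 1 mm high under it. Two red marks on the panel, 27 mm either side of the axis along y, show where the slot must point
- fastener (a joint): turn of the fastener head in rad, growing clockwise seen from above; 0: slot along the panel's x, 1.571: slot along y, in line with the red marks, at its stop. Starts part-turned, 0.3 to 0.7. Needs about 0.1 to 0.2 N m and stays where it is left; its cam draws that end of the panel down evenly, 4 mm over the quarter turn
- free_end (a point): point on the panel's top face on its centre line, 25 mm from the free edge, between the two screw holes (55 mm to either side, 13 mm nearer the edge); axes as the panel's. The place to press, 205 mm from the edge about which the panel tilts; clear flat plate around it
- panel_tilt (a joint): tilt in rad of the panel about its fastener-end edge: 0 is flat, free end down on the frame (a hard stop); about 0.05 as the gasket holds it, free edge some 11 mm up. The gasket acts as a spring: about 8 N at free_end brings it to 0, and it springs up when let go
- wash_bottle: capped pale plastic bottle 62 mm in diameter, 160 mm high, loose, upright; origin at the centre of its underside
- beaker: glass beaker 68 mm in diameter, 85 mm high, loose, upright; origin at the centre of its underside
- screw_dish: white ceramic dish 80 mm in diameter, 12 mm high with two screws in it (20 mm high in all), loose; origin at the centre of its underside
- screwdriver: screwdriver lying on the bench, about 200 mm long, handle to its -x; loose

How it is judged:
By the outcome, as a careful person would: the job done as asked, in the order asked, and still so for the second after the job is handed in, while the arm keeps its last pose, push and grip.
It also fails if it takes over 45 s, if anything falls off the work surface, if the arm or the gripper's body presses on something with over 40 N, if the wrist force passes 120 N, or if a joint passes its speed limit or range.

ROBOT

A 7-joint arm with a two-finger parallel gripper is mounted at the origin on the work surface. World frame = base frame: x ahead of the robot, y to its left, z up, the work surface at z = 0. Lengths are in m, angles in rad, forces in N, time in s.
With the tool pointing down it reaches from about 0.4 to 0.85 m from the base axis. Payload 4.5 kg.
Tool frame: the origin (TCP) lies between the finger pads, 19 mm behind the fingertips; this is the grasp point; z points along the fingers, y is the line along which they close (so a half turn about z gives the same grasp; the last joint's range is limited). The gripper opens to 85 mm and grips with 20 to 120 N. Pads are 22 mm wide; open, the fingers measure 114 mm over their backs; the gripper's body (76 mm by 85 mm) begins 54 mm behind the grasp point. The pads swing forward as they close: fully open they stand 13 mm farther back than shut.
Start: joints at [-1.245, 0.689, -0.195, 1.565, 0.157, 0.902, -0.215], TCP at [0.18, 0.599, 0.25] pointing down, gripper open.
Joint ranges: [-3.01, 3.01], [-0.46, 2.08], [-1.47, 1.51], [0.13, 2.56], [-1, 4.14], [0.04, 2.09], [-2.66, 2.66]. Speed limits (rad/s): [2.57, 2.57, 3.14, 3.14, 3.14, 3.14, 3.14].

INTERFACE

Orientations are given as a unit quaternion [w, x, y, z].
In Python, from station import r gives the robot as it stands. The module is installed in compiled form; this text tells all that it offers.
- The arm moves only by the tool drive_tool, never from a script. Its argument "rows" is a list of rows, each an object with "fingers": the closure, from -1 (fully open) to 1 (shut); "travel": the shift along the tool's x, y, z in cm, a list of three; "delta_rot": the turn, a rotation vector about the tool's x, y, z in degrees, a list of three. A call has exactly 8 rows; each row is the pose to reach, as a shift and turn from the pose commanded when the call began, along the tool's axes at that moment; what a row does not reach only later rows make up. A row lasts 1/10 s, in which the tool goes at most 50 mm and 8.59 degrees, less where a joint would pass 70% of its speed; a pose out of reach is approached as far as the arm can. A call with a gripper value outside its range is refused whole. The fingers move at their own pace and stop on an object; "squeeze" is the grip in N (left out, the last holds). Time passes only in rows, so rows that repeat a pose let the fingers close, or fill a call up. It gives the time, the measured TCP pose, the force, the opening and the grip force at its end, in the units of the state.
- r.sense(): the state, without advancing time (a new reading comes with each control period).
- r.capture(name): name is "scene" or "top"; returns the picture (384x512x3 uint8, red, green, blue); there is no depth.
- r.camera_info(name): a dict with "vfov" (degrees; the focal length in pixels is half the picture's height over the tangent of half this angle, whatever the lens; pixels are square), "cx", "cy" (the principal point, pixels), "R" (3x3) and "t" (3): a world point X has camera coordinates R X + t. Camera axes: x right, y down, z forward; pixel columns grow to the right and rows downward; lengths in m; the calibration is good to about 2 mm. A picture is of the moment at which its call begins. camera_info takes no time and is no camera call.
- r.finish_job(): hands the job in; it is judged then, once.
The state is a dict: "t": time; "joint_positions": joint angles; "dq": joint speeds; "effort": joint torques, N m; "tool_pos": TCP position; "ee_rot": TCP orientation; "force": force on the tool from outside, world axes, zero at the start; "moment": the same for the moment, N m; "opening": opening from 0.0 (shut) to 1.0 (fully open); "grip_force": force on a finger pad.
Only numpy, scipy, OpenCV 4.12 (cv2) and the standard library are available. Lean on these libraries where they do the work, as an engineer would, in place of code of your own. Each camera call takes 0.05 s, during which the arm holds its last target. There are 200 camera calls.

## Working session

There is one attempt and no reset: what is moved stays moved. The work goes in short steps, Python scripts to look and compute and a tool call to move; the robot and the scene stay as the last step left them, time stands still between calls to the robot, and variables do not carry over. Pictures are saved under pics/ and viewed, at most 10 in all, crops included, and the job is handed in when it is done.

Besides the shell and the picture viewer there is one more tool, called after "Request:" as name([rows], argument=value, ...), one row to a line, values as JSON. drive_tool: Moves the arm, as the interface text tells. Its arguments: {"type":"object","properties":{"rows":{"type":"array"},"squeeze":{"type":"number"}},"required":["rows"]}

```bash
mkdir -p pics
python3 - <<'E'
from station import r
import cv2,json
for n in("scene","top"):
    im=r.capture(n); cv2.imwrite(f"pics/{n}0.png",im[:,:,::-1]); print(n,r.camera_info(n))
s=r.sense(); print(s)
E
```

```text
scene {'vfov': 54.57556315592654, 'cx': 252.9858760657695, 'cy': 197.09083614327517, 'R': array([[ 0.22637663,  0.97379835,  0.02168847],
       [ 0.66391782, -0.1379702 , -0.73496759],
       [-0.71271786,  0.18077884, -0.67775531]]), 't': array([-0.16172409, -0.31186124,  1.53352462])}
top {'vfov': 50.05933673275763, 'cx': 247.8372990314489, 'cy': 193.45849540455993, 'R': array([[ 0.01335495, -0.99980276,  0.01469962],
       [-0.99411993, -0.01485605, -0.1072607 ],
       [ 0.10745792, -0.01318072, -0.99412226]]), 't': array([0.0177323 , 0.62696498, 1.20854937])}
{'t': 0.1, 'joint_positions': array([-1.24517804,  0.68988762, -0.19451886,  1.56624905,  0.15730128,
        0.90250481, -0.21511363]), 'dq': array([ 1.56979667e-03, -9.35911120e-05, -5.72946034e-04, -3.03471735e-03,
        6.89741726e-04,  1.24064392e-04,  1.90590491e-03]), 'effort': array([-2.88732423e-03, -5.40603805e+01, -1.27156880e+00, -1.58984756e+01,
        9.36230033e-03,  4.40879463e-03, -2.02936837e-05]), 'tool_pos': array([0.17969107, 0.59803106, 0.24926958]), 'ee_rot': array([-5.81462489e-05,  1.45360437e-01,  9.89378419e-01, -8.26909648e-04]), 'force': array([ 0.35586275, -0.29161147, -0.0106744 ]), 'moment': array([ 0.03517889, -0.01090944,  0.00596162]), 'grip_force': 0.0, 'opening': 0.9995788923599158}
```

View pics/scene0.png

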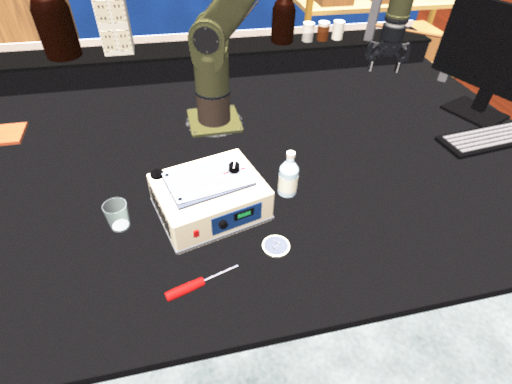

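View pics/top0.png

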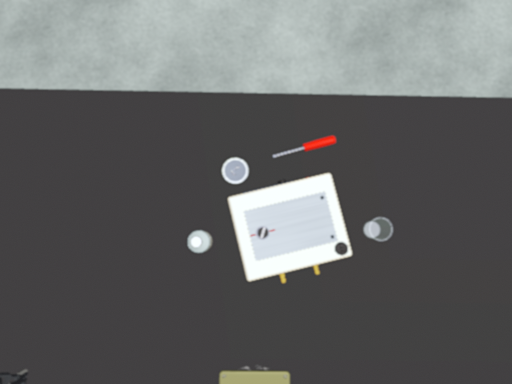

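The cooler sits at about (290,227) in the top picture. The fastener is at (263,233) beside the bottle, the cap at (341,248) and the free end on the right, with the beaker at (379,229). I'll enlarge it.

Run:
```python
import cv2
a=cv2.imread("pics/top0.png")[165:290,220:365]; cv2.imwrite("pics/topc.png",cv2.resize(a,None,fx=5,fy=5,interpolation=cv2.INTER_CUBIC)[:600] if 0 else cv2.resize(a,(145*48//10,125*48//10),interpolation=cv2.INTER_CUBIC))
a=cv2.imread("pics/scene0.png")[145:245,140:280]; cv2.imwrite("pics/scenec.png",cv2.resize(a,None,fx=5,fy=5,interpolation=cv2.INTER_CUBIC))
```

```text
(no output)
```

View pics/topc.png

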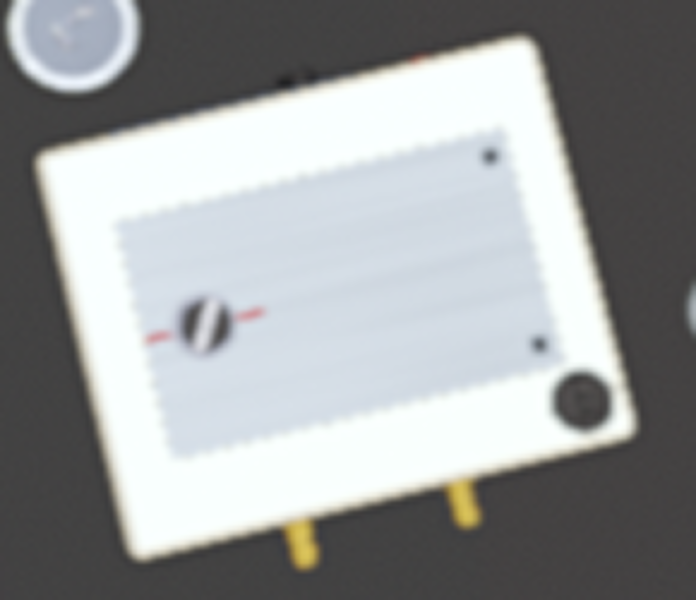

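View pics/scenec.png

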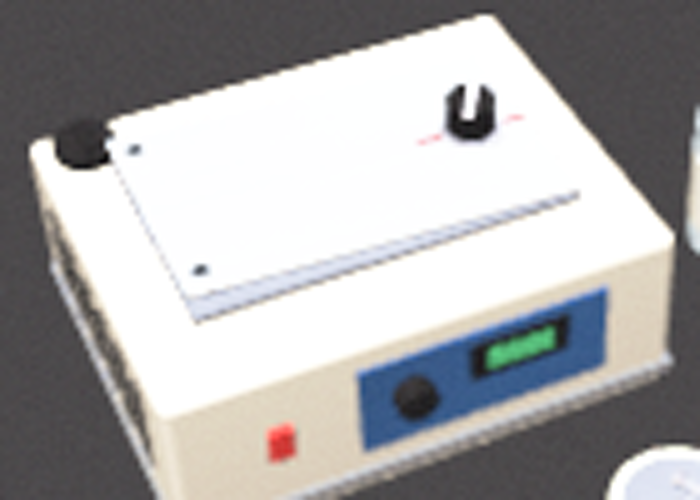

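```bash
cat > h.py <<'E'
import numpy as np
from station import r
from scipy.spatial.transform import Rotation as Ro
def ray(n,u,v,z):
    c=r.camera_info(n); f=192/np.tan(np.radians(c['vfov']/2)); R=c['R']; o=-R.T@c['t']
    d=R.T@np.array([(u-c['cx'])/f,(v-c['cy'])/f,1]); return o+d*(z-o[2])/d[2]
def proj(n,X):
    c=r.camera_info(n); f=192/np.tan(np.radians(c['vfov']/2)); p=c['R']@X+c['t']
    return np.array([c['cx'],c['cy']])+f*p[:2]/p[2]
def tool():
    s=r.sense(); q=s['ee_rot']; return s, Ro.from_quat([q[1],q[2],q[3],q[0]])
def down(yaw):  # tool z down, tool x axis at world yaw
    return Ro.from_matrix(np.array([[np.cos(yaw),np.sin(yaw),0],[np.sin(yaw),-np.cos(yaw),0],[0,0,-1]]))
def move(p,yaw):
    s,A=tool(); B=down(yaw); 
    print('travel cm',np.round(A.inv().apply(np.array(p)-s['tool_pos'])*100,2),'rot deg',np.round((A.inv()*B).as_rotvec(degrees=True),2))
E
cat > m.py <<'E'
from h import *
from scipy.optimize import least_squares
T=lambda u,v:(u/4.8+220,v/4.8+165); S=lambda u,v:(u/5+140,v/5+145)
obs=[('top',T(37,155),(.12,.15,.125)),('top',T(530,37),(.12,-.15,.125)),('top',T(636,435),(-.12,-.15,.125)),('top',T(133,560),(-.12,.15,.125)),
('top',T(490,157),(.055,-.103,.1475)),('top',T(540,345),(-.055,-.103,.1475)),('top',T(582,402),(-.093,-.122,.14)),
('scene',S(134,149),(-.055,-.103,.1475)),('scene',S(201,269),(.055,-.103,.1475))]
def W(p,l): c,s=np.cos(p[2]),np.sin(p[2]); return np.array([p[0]+c*l[0]-s*l[1],p[1]+s*l[0]+c*l[1],l[2]])
def fun(p): return np.concatenate([proj(n,W(p,l))-uv for n,uv,l in obs])
q=least_squares(fun,[.5,0,0]); print(q.x, np.degrees(q.x[2])); print(q.fun.reshape(-1,2).round(1).tolist())
k=ray('top',*T(207,325),.162); c,s=np.cos(q.x[2]),np.sin(q.x[2]); d=k[:2]-q.x[:2]; print('knob',k,'local',c*d[0]+s*d[1],-s*d[0]+c*d[1])
k2=[ray('top',*T(*p),.138)[:2] for p in((158,338),(250,313))]; print('marks mid',sum(k2)/2,np.linalg.norm(k2[0]-k2[1]))
a=ray('top',*T(197,347),.162);b=ray('top',*T(217,303),.162); sl=np.arctan2(*(b-a)[1::-1]); print('slot turn',q.x[2]-sl)
print('slot knob from scene', ray('scene',*S(471,104),.155))
print('free_end',W(q.x,(0,-.09,.135)))
print('bottle',ray('top',197,241,.16),'beaker',ray('top',382,229,.085))
for y in (0,np.pi/2,-np.pi/2,np.pi): print(y+q.x[2]); move([*k[:2],.25],y+q.x[2])
s,A=tool(); print('toolx yaw',np.arctan2(*A.as_matrix()[1::-1,0]))
E
python3 m.py
```

```text
[ 0.52656984 -0.08896149  0.2510917 ] 14.386494738834294
[[-0.8, -0.1], [0.0, -0.3], [0.2, 0.3], [-0.6, 0.4], [-0.3, 0.1], [-0.5, 0.0], [0.4, 0.1], [-0.5, 0.4], [-0.8, 0.5]]
knob [ 0.50756993 -0.01409062  0.162     ] local 0.00019842217710206583 0.0772438037799882
marks mid [ 0.50758262 -0.01364513] 0.05446348301529746
slot turn 0.6695562974619044
slot knob from scene [ 0.5040941  -0.00988838  0.155     ]
free_end [ 0.54893139 -0.17613925  0.135     ]
bottle [0.48313393 0.16247588 0.16      ] beaker [ 0.52385285 -0.36076615  0.085     ]
0.25109170101350015
travel cm [-4.901e+01 -4.919e+01  1.000e-02] rot deg [-2.000e-02  1.300e-01  1.489e+02]
1.8218880278083966
travel cm [-4.901e+01 -4.919e+01  1.000e-02] rot deg [-0.08  0.06 58.9 ]
-1.3197046257813965
travel cm [-4.901e+01 -4.919e+01  1.000e-02] rot deg [-6.000e-02 -1.000e-01 -1.211e+02]
3.3926843546032934
travel cm [-4.901e+01 -4.919e+01  1.000e-02] rot deg [-9.00e-02 -2.00e-02 -3.11e+01]
toolx yaw 2.849838118471418
```

Request:
drive_tool([
  {"fingers": -0.2, "travel": [-1.5, -1.5, 0], "delta_rot": [0, 0, 4]},
  {"fingers": -0.2, "travel": [-5, -5, 0], "delta_rot": [0, 0, 10]},
  {"fingers": -0.2, "travel": [-8.5, -8.5, 0], "delta_rot": [0, 0, 16]},
  {"fingers": -0.2, "travel": [-12, -12, 0], "delta_rot": [0, 0, 22]},
  {"fingers": -0.2, "travel": [-15.5, -15.5, 0], "delta_rot": [0, 0, 28]},
  {"fingers": -0.2, "travel": [-19, -19, 0], "delta_rot": [0, 0, 34]},
  {"fingers": -0.2, "travel": [-22.5, -22.5, 0], "delta_rot": [0, 0, 40]},
  {"fingers": -0.2, "travel": [-26, -26, 0], "delta_rot": [0, 0, 43]},
], squeeze=40)

```text
t: 0.9
tool_pos: [0.3545, 0.273, 0.2499]
ee_rot: [0.0, 0.499, 0.867, -0.0]
force: [0.6, 0.3, 0.2]
opening: 0.599
grip_force: 0.0
```

```bash
python3 -c "
from h import *
s,A=tool(); print(s['t'],s['joint_positions'].round(3),s['tool_pos'],s['opening'])
move([.5076,-.0140,.25],2.1)"
```

```text
0.9 [-0.744  0.464 -0.023  2.083  0.019  0.594 -0.254] [0.35447807 0.27297808 0.24993185] 0.5990943444097818
travel cm [-32.51  -1.16  -0.  ] rot deg [-0.    0.01 -0.2 ]
```

Request:
drive_tool([
  {"fingers": -0.2, "travel": [-4.8, -0.2, 0], "delta_rot": [0, 0, 0]},
  {"fingers": -0.2, "travel": [-9.6, -0.4, 0], "delta_rot": [0, 0, 0]},
  {"fingers": -0.2, "travel": [-14.4, -0.5, 0], "delta_rot": [0, 0, 0]},
  {"fingers": -0.2, "travel": [-19.2, -0.7, 0], "delta_rot": [0, 0, 0]},
  {"fingers": -0.2, "travel": [-24, -0.9, 0], "delta_rot": [0, 0, 0]},
  {"fingers": -0.2, "travel": [-28.5, -1.0, 0], "delta_rot": [0, 0, 0]},
  {"fingers": -0.2, "travel": [-31.5, -1.1, 0], "delta_rot": [0, 0, 0]},
  {"fingers": -0.2, "travel": [-32.5, -1.2, 0], "delta_rot": [0, 0, 0]},
])

```text
t: 1.7
tool_pos: [0.5087, -0.016, 0.2497]
ee_rot: [0.001, 0.501, 0.866, -0.001]
force: [-0.8, 0.3, -0.0]
opening: 0.602
grip_force: 0.0
```

```bash
python3 -c "
from h import *
import cv2
im=r.capture('top'); cv2.imwrite('pics/t1.png',cv2.resize(im[165:290,200:365,::-1],None,fx=4.8,fy=4.8,interpolation=cv2.INTER_CUBIC))
s,A=tool(); print(s['t'],s['joint_positions'].round(3),s['tool_pos'],s['opening'],s['force'])
move([.5076,-.0140,.162],2.1)"
```

```text
1.75 [-0.018  0.536 -0.067  1.917  0.056  0.69   0.404] [ 0.50846957 -0.01568138  0.24967351] 0.601490353655766 [ 0.36512158 -1.36377976  0.21139737]
travel cm [0.2  0.01 8.77] rot deg [-0.03  0.09 -0.36]
```

Request:
drive_tool([
  {"fingers": -0.2, "travel": [0.2, 0, 1.5], "delta_rot": [0, 0, 0]},
  {"fingers": -0.2, "travel": [0.2, 0, 3.5], "delta_rot": [0, 0, 0]},
  {"fingers": -0.2, "travel": [0.2, 0, 5.5], "delta_rot": [0, 0, 0]},
  {"fingers": -0.2, "travel": [0.2, 0, 7], "delta_rot": [0, 0, 0]},
  {"fingers": -0.2, "travel": [0.2, 0, 8], "delta_rot": [0, 0, 0]},
  {"fingers": -0.2, "travel": [0.2, 0, 8.5], "delta_rot": [0, 0, 0]},
  {"fingers": -0.2, "travel": [0.2, 0, 8.8], "delta_rot": [0, 0, 0]},
  {"fingers": -0.2, "travel": [0.2, 0, 8.8], "delta_rot": [0, 0, 0]},
])

```text
t: 2.55
tool_pos: [0.5065, -0.0098, 0.1621]
ee_rot: [-0.0, 0.498, 0.867, 0.0]
force: [-0.9, 0.3, 0.7]
opening: 0.602
grip_force: 0.0
```

Request:
drive_tool([
  {"fingers": 0, "travel": [0, 0, 0], "delta_rot": [0, 0, 0]},
  {"fingers": 0.2, "travel": [0, 0, 0], "delta_rot": [0, 0, 0]},
  {"fingers": 0.4, "travel": [0, 0, 0], "delta_rot": [0, 0, 0]},
  {"fingers": 0.6, "travel": [0, 0, 0], "delta_rot": [0, 0, 0]},
  {"fingers": 0.8, "travel": [0, 0, 0], "delta_rot": [0, 0, 0]},
  {"fingers": 1, "travel": [0, 0, 0], "delta_rot": [0, 0, 0]},
  {"fingers": 1, "travel": [0, 0, 0], "delta_rot": [0, 0, 0]},
  {"fingers": 1, "travel": [0, 0, 0], "delta_rot": [0, 0, 0]},
], squeeze=40)

```text
t: 3.35
tool_pos: [0.5064, -0.0105, 0.1627]
ee_rot: [0.0, 0.498, 0.867, -0.0]
force: [-0.9, -1.1, 4.9]
opening: 0.335
grip_force: 39.1
```

```bash
python3 -c "
from h import *
s,A=tool(); print(s['t'],s['joint_positions'].round(3),s['tool_pos'],s['opening']*85,s['force'],s['moment'],s['grip_force'])
move([.5076,-.0140,.162],2.1)"
```

```text
3.35 [-0.037  0.674 -0.055  2.008  0.077  0.462  0.379] [ 0.50635671 -0.01048335  0.16267724] 28.45297827650662 [-0.87750001 -1.13192482  4.94032378] [-0.11969224  0.34100822 -0.0041667 ] 39.06133957207203
travel cm [-0.37 -0.07  0.07] rot deg [ 0.    0.02 -0.06]
```

Request:
drive_tool([
  {"fingers": 0.1, "travel": [0, 0, -0.1], "delta_rot": [0, 0, 0]},
  {"fingers": 0.1, "travel": [0, 0, -0.2], "delta_rot": [0, 0, 0]},
  {"fingers": 0.1, "travel": [-0.35, -0.05, -0.2], "delta_rot": [0, 0, 0]},
  {"fingers": 0.1, "travel": [-0.35, -0.05, -0.2], "delta_rot": [0, 0, 0]},
  {"fingers": 1, "travel": [-0.35, -0.05, -0.2], "delta_rot": [0, 0, 0]},
  {"fingers": 1, "travel": [-0.35, -0.05, -0.2], "delta_rot": [0, 0, 0]},
  {"fingers": 1, "travel": [-0.35, -0.05, -0.2], "delta_rot": [0, 0, 0]},
  {"fingers": 1, "travel": [-0.35, -0.05, -0.2], "delta_rot": [0, 0, 0]},
], squeeze=40)

```text
t: 4.15
tool_pos: [0.5081, -0.0136, 0.1641]
ee_rot: [0.0, 0.498, 0.867, 0.0]
force: [0.8, -1.9, 3.5]
opening: 0.333
grip_force: 39.3
```

```bash
python3 -c "
from h import *
s,A=tool(); print(s['t'],s['joint_positions'].round(3),s['tool_pos'],s['opening']*85,s['force'],s['moment'],s['grip_force'])
move([.5076,-.0140,.162],2.1)"
```

```text
4.15 [-0.029  0.673 -0.056  2.001  0.078  0.468  0.385] [ 0.50814409 -0.0136347   0.1641465 ] 28.275809382782825 [ 0.80827666 -1.90729378  3.47779427] [-0.29495958 -0.07178791 -0.01105869] 39.28614020347595
travel cm [-0.   -0.07  0.21] rot deg [ 0.03  0.03 -0.05]
```

Request:
drive_tool([
  {"fingers": 1, "travel": [0, -0.05, 0.02], "delta_rot": [0, 0, 4]},
  {"fingers": 1, "travel": [0, -0.05, 0.05], "delta_rot": [0, 0, 10]},
  {"fingers": 1, "travel": [0, -0.05, 0.08], "delta_rot": [0, 0, 16]},
  {"fingers": 1, "travel": [0, -0.05, 0.1], "delta_rot": [0, 0, 22]},
  {"fingers": 1, "travel": [0, -0.05, 0.13], "delta_rot": [0, 0, 28]},
  {"fingers": 1, "travel": [0, -0.05, 0.16], "delta_rot": [0, 0, 34]},
  {"fingers": 1, "travel": [0, -0.05, 0.19], "delta_rot": [0, 0, 40]},
  {"fingers": 1, "travel": [0, -0.05, 0.2], "delta_rot": [0, 0, 44]},
], squeeze=40)

```text
t: 4.95
tool_pos: [0.5073, -0.0138, 0.1622]
ee_rot: [0.0, 0.788, 0.616, -0.0]
force: [-1.0, -1.4, 3.1]
opening: 0.331
grip_force: 39.4
```

```bash
python3 -c "
from h import *
s,A=tool(); print(s['t'],s['joint_positions'].round(3),s['tool_pos'],s['opening']*85,s['force'],s['moment'],s['grip_force'])
move([.5076,-.0140,.162],2.1-.9)"
```

```text
4.95 [-0.154  0.684  0.146  2.011 -0.209  0.46  -0.095] [ 0.50731969 -0.01381703  0.16217771] 28.16468138126806 [-1.00026148 -1.37210633  3.08954974] [-0.22949402  0.14894354  0.0429849 ] 39.40281316637993
travel cm [-0.01  0.03  0.02] rot deg [0.   0.01 7.34]
```

Request:
drive_tool([
  {"fingers": 1, "travel": [0, 0, 0.01], "delta_rot": [0, 0, 2]},
  {"fingers": 1, "travel": [0, 0, 0.02], "delta_rot": [0, 0, 4]},
  {"fingers": 1, "travel": [0, 0, 0.03], "delta_rot": [0, 0, 6]},
  {"fingers": 1, "travel": [0, 0, 0.03], "delta_rot": [0, 0, 7.5]},
  {"fingers": 1, "travel": [0, 0, 0.03], "delta_rot": [0, 0, 9]},
  {"fingers": 1, "travel": [0, 0, 0.03], "delta_rot": [0, 0, 10]},
  {"fingers": 1, "travel": [0, 0, 0.03], "delta_rot": [0, 0, 11]},
  {"fingers": 1, "travel": [0, 0, 0.03], "delta_rot": [0, 0, 11]},
], squeeze=40)

```text
t: 5.75
tool_pos: [0.5071, -0.0137, 0.1616]
ee_rot: [-0.0, 0.842, 0.539, -0.0]
force: [-1.7, -0.3, 5.9]
opening: 0.332
grip_force: 39.5
```

```bash
python3 -c "
from h import *
s,A=tool(); print(s['t'],s['joint_positions'].round(3),s['tool_pos'],s['opening']*85,s['force'],s['moment'],s['grip_force'])
move([.5076,-.0140,.162],2.1-.9)"
```

```text
5.75 [-0.183  0.69   0.195  2.013 -0.28   0.464 -0.213] [ 0.50714237 -0.01371517  0.16164737] 28.221176353628575 [-1.72486616 -0.33715743  5.89238614] [-0.20895117  0.32255962 -0.03074389] 39.48341466486454
travel cm [-0.01  0.05 -0.04] rot deg [-0.03  0.01 -3.52]
```

Request:
drive_tool([
  {"fingers": -0.2, "travel": [0, 0, 0], "delta_rot": [0, 0, 0]},
  {"fingers": -0.2, "travel": [0, 0, 0], "delta_rot": [0, 0, 0]},
  {"fingers": -0.2, "travel": [0, 0, -1], "delta_rot": [0, 0, 0]},
  {"fingers": -0.2, "travel": [0, 0, -3], "delta_rot": [0, 0, 0]},
  {"fingers": -0.2, "travel": [0, 0, -5.5], "delta_rot": [0, 0, 0]},
  {"fingers": -0.2, "travel": [0, 0, -8], "delta_rot": [0, 0, 0]},
  {"fingers": -0.2, "travel": [0, 0, -9], "delta_rot": [0, 0, 0]},
  {"fingers": -0.2, "travel": [0, 0, -9], "delta_rot": [0, 0, 0]},
])

```text
t: 6.55
tool_pos: [0.5083, -0.0136, 0.253]
ee_rot: [0.001, 0.842, 0.539, 0.001]
force: [-0.9, 0.6, -0.5]
opening: 0.6
grip_force: 0.0
```

```bash
python3 -c "
from h import *
s,A=tool(); print(s['t'],s['tool_pos'],s['force'],s['moment'])
move([.5489,-.1761,.25],1.822)"
```

```text
6.55 [ 0.50828177 -0.0136153   0.25301186] [-0.86062232  0.64790688 -0.53686363] [ 0.02292967 -0.02657669 -0.05909139]
travel cm [-13.06  10.48   0.31] rot deg [  0.19  -0.04 -39.1 ]
```

Request:
drive_tool([
  {"fingers": 0.2, "travel": [-1, 0.8, 0], "delta_rot": [0, 0, 4]},
  {"fingers": 0.5, "travel": [-4, 3.2, 0], "delta_rot": [0, 0, 12]},
  {"fingers": 1, "travel": [-7, 5.6, 0], "delta_rot": [0, 0, 20]},
  {"fingers": 1, "travel": [-10, 8.0, 0], "delta_rot": [0, 0, 28]},
  {"fingers": 1, "travel": [-12.5, 10.0, 0], "delta_rot": [0, 0, 36]},
  {"fingers": 1, "travel": [-13.1, 10.5, 0], "delta_rot": [0, 0, 44]},
  {"fingers": 1, "travel": [-13.1, 10.5, 0], "delta_rot": [0, 0, 51]},
  {"fingers": 1, "travel": [-13.1, 10.5, 0], "delta_rot": [0, 0, 51]},
])

```text
t: 7.35
tool_pos: [0.5471, -0.1778, 0.25]
ee_rot: [0.0, 0.993, 0.122, -0.002]
force: [-0.4, -0.7, -0.1]
opening: -0.001
grip_force: 0.0
```

```bash
python3 -c "
from h import *
import cv2,numpy as np
a=r.capture('top'); b=r.capture('scene')
a=cv2.resize(a[195:265,225:330],(600,400),interpolation=cv2.INTER_CUBIC); b=cv2.resize(b[145:245,140:280],(800,571),interpolation=cv2.INTER_CUBIC)
cv2.imwrite('pics/t2.png',a[:,:,::-1]); cv2.imwrite('pics/s2.png',b[:,:,::-1])
s,A=tool(); print(s['t'],s['joint_positions'].round(3),s['tool_pos'],s['force'],s['moment'],s['opening'])
move([.5489,-.1761,.175],.251)"
```

```text
7.45 [-0.064  0.676  0.52   1.739 -0.428  0.844 -0.669] [ 0.5474103  -0.17679351  0.25051677] [-0.49303082 -0.00575905  0.25770508] [ 0.00433007 -0.01487809  0.01753654] -0.0004374565774305583
travel cm [ 0.18 -0.03  7.55] rot deg [-0.04  0.12 -0.03]
```

View pics/t2.png

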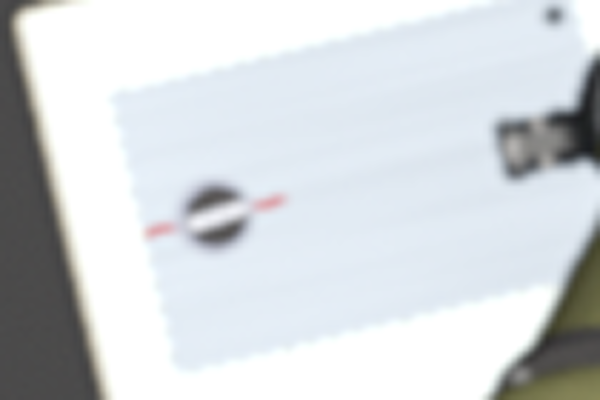

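View pics/s2.png

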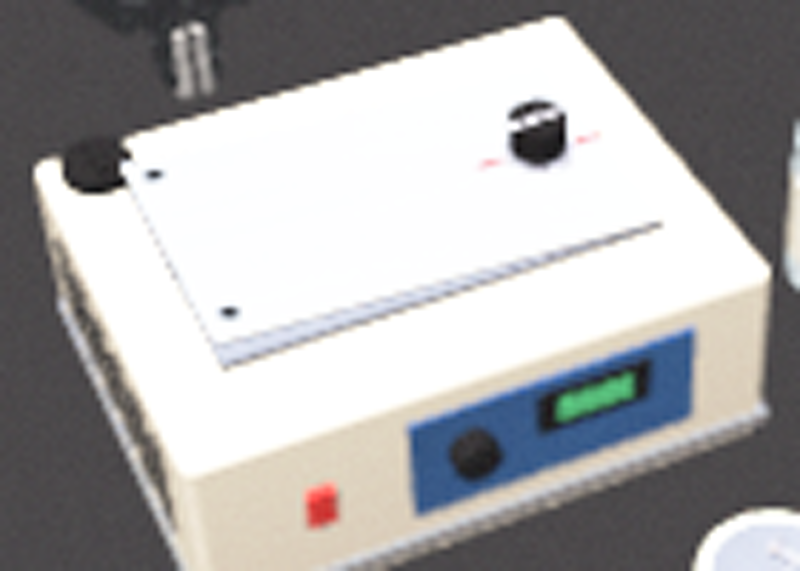

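The slot (187,223)–(245,208) in the crop lines up with the marks (160,231) and (270,204): 14.5° against 13.8°. The fastener end is down and the free end is still up. I'll check the angle numerically and then descend.

Request:
drive_tool([
  {"fingers": 1, "travel": [0.1, 0, 1.5], "delta_rot": [0, 0, 0]},
  {"fingers": 1, "travel": [0.1, 0, 3.5], "delta_rot": [0, 0, 0]},
  {"fingers": 1, "travel": [0.1, 0, 5.5], "delta_rot": [0, 0, 0]},
  {"fingers": 1, "travel": [0.1, 0, 7], "delta_rot": [0, 0, 0]},
  {"fingers": 1, "travel": [0.1, 0, 7.7], "delta_rot": [0, 0, 0]},
  {"fingers": 1, "travel": [0.1, 0, 8], "delta_rot": [0, 0, 0]},
  {"fingers": 1, "travel": [0.1, 0, 8], "delta_rot": [0, 0, 0]},
  {"fingers": 1, "travel": [0.1, 0, 8], "delta_rot": [0, 0, 0]},
])

```text
t: 8.25
tool_pos: [0.5494, -0.1766, 0.1723]
ee_rot: [0.0, 0.992, 0.124, 0.001]
force: [0.0, -0.8, -0.3]
opening: 0.001
grip_force: 0.0
```

```bash
python3 -c "
from h import *
im=r.capture('top').astype(float)
u0,v0=proj('top',np.array([.5076,-.014,.159])); print(u0,v0)
g=im.mean(2); V,U=np.mgrid[0:384,0:512]; m=np.hypot(U-u0,V-v0)<4.5
w=g*m-g[m].min()*m; w=np.where(w>.35*w.max(),w,0)
cu,cv=(w*U).sum()/w.sum(),(w*V).sum()/w.sum()
C=np.cov(np.c_[U[m],V[m]].T,aweights=w[m]); e=np.linalg.eigh(C)[1][:,1]
P=[ray('top',cu+k*e[0],cv+k*e[1],.159) for k in(-4,4)]; d=P[1]-P[0]
a=np.arctan2(d[1],d[0]); print('slot turn',np.degrees((.2511-a)%np.pi))
red=(im[:,:,0]-im[:,:,1]); n=np.hypot(U-u0,V-v0)<20; w=np.where(n&(red>25),red,0)
C=np.cov(np.c_[U[n],V[n]].T,aweights=w[n]); e2=np.linalg.eigh(C)[1][:,1]
print('img angles slot,marks',[np.degrees(np.arctan(x[1]/x[0])) for x in(e,e2)],(w>0).sum())
s,A=tool(); print(s['t'],s['tool_pos'],s['force'],s['opening']); move([.5489,-.1761,.154],.251)"
```

```text
263.03375341642675 232.71044073210012
slot turn 89.74808666908413
img angles slot,marks [np.float64(-13.943660880296322), np.float64(-13.490334974197344)] 14
8.3 [ 0.54944643 -0.17657827  0.17241341] [-0.27220973  0.70577679 -1.04421662] -0.002700586774640401
travel cm [-0.04 -0.06  1.84] rot deg [ 0.04 -0.07 -0.08]
```

Aligned, with a measured turn of 89.7°. Now press gradually.

Request:
drive_tool([
  {"fingers": 1, "travel": [0, 0, 0.3], "delta_rot": [0, 0, 0]},
  {"fingers": 1, "travel": [0, 0, 0.6], "delta_rot": [0, 0, 0]},
  {"fingers": 1, "travel": [0, 0, 0.9], "delta_rot": [0, 0, 0]},
  {"fingers": 1, "travel": [0, 0, 1.2], "delta_rot": [0, 0, 0]},
  {"fingers": 1, "travel": [0, 0, 1.4], "delta_rot": [0, 0, 0]},
  {"fingers": 1, "travel": [0, 0, 1.6], "delta_rot": [0, 0, 0]},
  {"fingers": 1, "travel": [0, 0, 1.7], "delta_rot": [0, 0, 0]},
  {"fingers": 1, "travel": [0, 0, 1.7], "delta_rot": [0, 0, 0]},
])

```text
t: 9.1
tool_pos: [0.5493, -0.1767, 0.155]
ee_rot: [0.0, 0.992, 0.124, 0.0]
force: [-0.0, 0.0, 6.0]
opening: 0.0
grip_force: 2.8
```

Request:
drive_tool([
  {"fingers": 1, "travel": [0, 0, 0.05], "delta_rot": [0, 0, 0]},
  {"fingers": 1, "travel": [0, 0, 0.1], "delta_rot": [0, 0, 0]},
  {"fingers": 1, "travel": [0, 0, 0.15], "delta_rot": [0, 0, 0]},
  {"fingers": 1, "travel": [0, 0, 0.2], "delta_rot": [0, 0, 0]},
  {"fingers": 1, "travel": [0, 0, 0.2], "delta_rot": [0, 0, 0]},
  {"fingers": 1, "travel": [0, 0, 0.2], "delta_rot": [0, 0, 0]},
  {"fingers": 1, "travel": [0, 0, 0.2], "delta_rot": [0, 0, 0]},
  {"fingers": 1, "travel": [0, 0, 0.2], "delta_rot": [0, 0, 0]},
])

```text
t: 9.9
tool_pos: [0.5494, -0.1767, 0.1533]
ee_rot: [0.0, 0.992, 0.124, 0.001]
force: [-0.8, 0.8, 6.0]
opening: -0.002
grip_force: 3.4
```

Request:
drive_tool([
  {"fingers": 1, "travel": [0, 0, 0.05], "delta_rot": [0, 0, 0]},
  {"fingers": 1, "travel": [0, 0, 0.1], "delta_rot": [0, 0, 0]},
  {"fingers": 1, "travel": [0, 0, 0.15], "delta_rot": [0, 0, 0]},
  {"fingers": 1, "travel": [0, 0, 0.15], "delta_rot": [0, 0, 0]},
  {"fingers": 1, "travel": [0, 0, 0.15], "delta_rot": [0, 0, 0]},
  {"fingers": 1, "travel": [0, 0, 0.15], "delta_rot": [0, 0, 0]},
  {"fingers": 1, "travel": [0, 0, 0.15], "delta_rot": [0, 0, 0]},
  {"fingers": 1, "travel": [0, 0, 0.15], "delta_rot": [0, 0, 0]},
])

```text
t: 10.7
tool_pos: [0.5494, -0.1767, 0.1519]
ee_rot: [0.0, 0.992, 0.124, 0.001]
force: [-1.5, 0.0, 7.4]
opening: 0.0
grip_force: 3.9
```

Request:
drive_tool([
  {"fingers": 1, "travel": [0, 0, 0.05], "delta_rot": [0, 0, 0]},
  {"fingers": 1, "travel": [0, 0, 0.1], "delta_rot": [0, 0, 0]},
  {"fingers": 1, "travel": [0, 0, 0.15], "delta_rot": [0, 0, 0]},
  {"fingers": 1, "travel": [0, 0, 0.15], "delta_rot": [0, 0, 0]},
  {"fingers": 1, "travel": [0, 0, 0.15], "delta_rot": [0, 0, 0]},
  {"fingers": 1, "travel": [0, 0, 0.15], "delta_rot": [0, 0, 0]},
  {"fingers": 1, "travel": [0, 0, 0.15], "delta_rot": [0, 0, 0]},
  {"fingers": 1, "travel": [0, 0, 0.15], "delta_rot": [0, 0, 0]},
])

```text
t: 11.5
tool_pos: [0.5496, -0.1767, 0.1508]
ee_rot: [0.0, 0.992, 0.124, 0.001]
force: [-0.7, 0.7, 11.8]
opening: 0.003
grip_force: 5.4
```

Request:
drive_tool([
  {"fingers": 1, "travel": [0, 0, 0.05], "delta_rot": [0, 0, 0]},
  {"fingers": 1, "travel": [0, 0, 0.1], "delta_rot": [0, 0, 0]},
  {"fingers": 1, "travel": [0, 0, 0.1], "delta_rot": [0, 0, 0]},
  {"fingers": 1, "travel": [0, 0, 0.1], "delta_rot": [0, 0, 0]},
  {"fingers": 1, "travel": [0, 0, 0.1], "delta_rot": [0, 0, 0]},
  {"fingers": 1, "travel": [0, 0, 0.1], "delta_rot": [0, 0, 0]},
  {"fingers": 1, "travel": [0, 0, 0.1], "delta_rot": [0, 0, 0]},
  {"fingers": 1, "travel": [0, 0, 0.1], "delta_rot": [0, 0, 0]},
])

```text
t: 12.3
tool_pos: [0.5496, -0.1766, 0.1501]
ee_rot: [0.0, 0.992, 0.124, 0.001]
force: [-1.5, 0.8, 12.3]
opening: 0.003
grip_force: 6.3
```

```bash
python3 -c "
from h import *
import cv2
b=r.capture('scene'); b=cv2.resize(b[145:245,140:280],(800,571),interpolation=cv2.INTER_CUBIC); cv2.imwrite('pics/s3.png',b[:,:,::-1])
s,A=tool(); print(s['t'],s['joint_positions'].round(3),s['tool_pos'],s['force'],s['moment'])"
```

```text
12.35 [-0.003  0.806  0.415  1.822 -0.524  0.622 -0.59 ] [ 0.54963881 -0.17663602  0.15008001] [-1.45361028  1.76148273 12.56095719] [0.25188762 0.32448712 0.01549515]
```

View pics/s3.png

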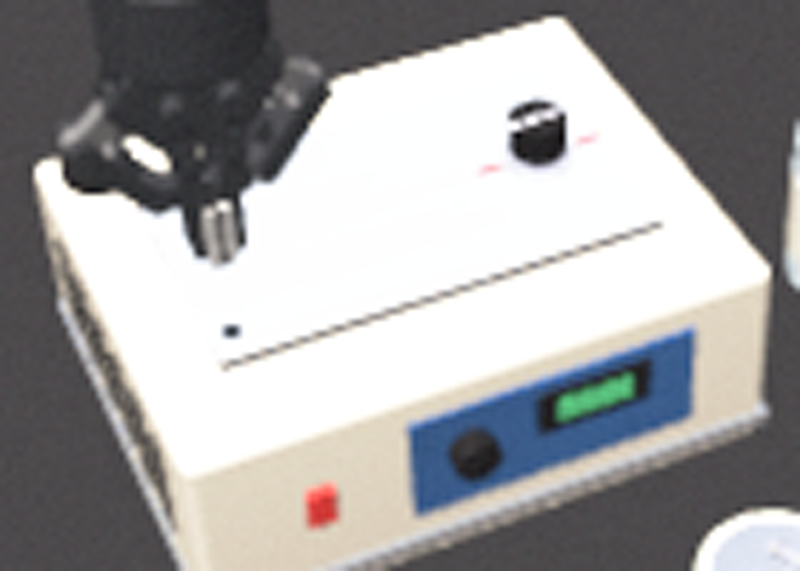

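The front edge now shows as a thin, even line from (222,366) to (660,225), so the panel is flat and the slot is still aligned. I'll add some margin to the push.

Request:
drive_tool([
  {"fingers": 1, "travel": [0, 0, 0.05], "delta_rot": [0, 0, 0]},
  {"fingers": 1, "travel": [0, 0, 0.1], "delta_rot": [0, 0, 0]},
  {"fingers": 1, "travel": [0, 0, 0.15], "delta_rot": [0, 0, 0]},
  {"fingers": 1, "travel": [0, 0, 0.15], "delta_rot": [0, 0, 0]},
  {"fingers": 1, "travel": [0, 0, 0.15], "delta_rot": [0, 0, 0]},
  {"fingers": 1, "travel": [0, 0, 0.15], "delta_rot": [0, 0, 0]},
  {"fingers": 1, "travel": [0, 0, 0.15], "delta_rot": [0, 0, 0]},
  {"fingers": 1, "travel": [0, 0, 0.15], "delta_rot": [0, 0, 0]},
])

```text
t: 13.15
tool_pos: [0.5497, -0.1766, 0.149]
ee_rot: [0.0, 0.992, 0.124, 0.001]
force: [-1.7, 1.9, 15.6]
opening: 0.003
grip_force: 7.8
```

```bash
python3 -c "
from h import *
import cv2
b=r.capture('scene'); b=cv2.resize(b[145:245,140:280],(800,571),interpolation=cv2.INTER_CUBIC); o=cv2.imread('pics/s3.png')[:,:,::-1]
# screw hole (231,331) centroid before/after
for x in(o,b):
    g=255-x[315:348,212:252].mean(2); g=np.where(g>60,g,0); V,U=np.mgrid[0:33,0:40]; print((g*U).sum()/g.sum()+212,(g*V).sum()/g.sum()+315)
u=proj('scene',np.array([*(np.array([.52657,-.08896])+np.array([[np.cos(.2511),-np.sin(.2511)],[np.sin(.2511),np.cos(.2511)]])@[.055,-.103]),.135])); print('flush expected',(u-[140,145])*5.714)
s,A=tool(); print(s['t'],s['tool_pos'],s['force'])"
```

```text
231.22945684686186 330.9134498119311
230.950637473604 332.4807328961783
flush expected [227.99586607 330.30643347]
13.2 [ 0.54975302 -0.17662168  0.1489503 ] [-1.94315086  0.91438064 14.79422978]
```

The screw hole still moved about 0.9 mm with that push, so the panel may not be on the stop. I'll keep pressing until it stops.

Request:
drive_tool([
  {"fingers": 1, "travel": [0, 0, 0.05], "delta_rot": [0, 0, 0]},
  {"fingers": 1, "travel": [0, 0, 0.1], "delta_rot": [0, 0, 0]},
  {"fingers": 1, "travel": [0, 0, 0.15], "delta_rot": [0, 0, 0]},
  {"fingers": 1, "travel": [0, 0, 0.15], "delta_rot": [0, 0, 0]},
  {"fingers": 1, "travel": [0, 0, 0.15], "delta_rot": [0, 0, 0]},
  {"fingers": 1, "travel": [0, 0, 0.15], "delta_rot": [0, 0, 0]},
  {"fingers": 1, "travel": [0, 0, 0.15], "delta_rot": [0, 0, 0]},
  {"fingers": 1, "travel": [0, 0, 0.15], "delta_rot": [0, 0, 0]},
])

```text
t: 14.0
tool_pos: [0.5499, -0.1766, 0.1479]
ee_rot: [0.0, 0.992, 0.124, 0.002]
force: [-2.3, 2.0, 18.3]
opening: -0.002
grip_force: 9.2
```

```bash
cat > c.py <<'E'
from h import *
import cv2
R=[]
for i in range(6):
    b=r.capture('scene'); x=cv2.resize(b[145:245,140:280],(800,571),interpolation=cv2.INTER_CUBIC)
    g=255-x[315:348,212:252].mean(2); g=np.where(g>60,g,0); V,U=np.mgrid[0:33,0:40]; R.append(((g*U).sum()/g.sum()+212,(g*V).sum()/g.sum()+315))
print(np.mean(R,0),np.std(R,0)); s,A=tool(); print(s['t'],s['tool_pos'],s['force'])
E
python3 c.py
```

```text
[231.57776804 333.06196675] [0.01418641 0.02802002]
14.3 [ 0.54991591 -0.17658001  0.14785858] [-1.20198973  2.42039621 19.4039596 ]
```

Request:
drive_tool([
  {"fingers": 1, "travel": [0, 0, 0.05], "delta_rot": [0, 0, 0]},
  {"fingers": 1, "travel": [0, 0, 0.1], "delta_rot": [0, 0, 0]},
  {"fingers": 1, "travel": [0, 0, 0.15], "delta_rot": [0, 0, 0]},
  {"fingers": 1, "travel": [0, 0, 0.15], "delta_rot": [0, 0, 0]},
  {"fingers": 1, "travel": [0, 0, 0.15], "delta_rot": [0, 0, 0]},
  {"fingers": 1, "travel": [0, 0, 0.15], "delta_rot": [0, 0, 0]},
  {"fingers": 1, "travel": [0, 0, 0.15], "delta_rot": [0, 0, 0]},
  {"fingers": 1, "travel": [0, 0, 0.15], "delta_rot": [0, 0, 0]},
])

```text
t: 15.1
tool_pos: [0.55, -0.1765, 0.1467]
ee_rot: [0.0, 0.992, 0.124, 0.002]
force: [-2.9, 1.6, 21.6]
opening: 0.003
grip_force: 10.7
```

```bash
python3 c.py
```

```text
[231.35320003 334.17990572] [0.02481187 0.02679453]
15.4 [ 0.55002855 -0.17657063  0.14676273] [-3.03348508  2.60024375 21.72551181]
```

Run:
```python
from h import *
import cv2
b=r.capture('scene'); x=cv2.resize(b[145:245,140:280],(800,571),interpolation=cv2.INTER_CUBIC); cv2.imwrite('pics/s4.png',x[:,:,::-1])
imgs=[cv2.imread(f'pics/{n}.png') for n in('s2','s3','s4')]
for im in imgs:
    g=255-im[295:348,208:252].mean(2); g=np.where(g>60,g,0); V,U=np.mgrid[0:53,0:44]; print((g*U).sum()/g.sum()+208,(g*V).sum()/g.sum()+295)
M=np.array([[np.cos(.2511),-np.sin(.2511)],[np.sin(.2511),np.cos(.2511)]])
for z in(.145,.140,.135,.133): print(z,(proj('scene',np.array([*(np.array([.52657,-.08896])+M@[.055,-.103]),z]))-[140,145])*5.714)
cv2.imwrite('pics/cmp.png',np.hstack([cv2.resize(i[280:390,190:320],(390,330)) for i in imgs[1:]]))
for a,c in((255,1),(300,1),(400,1),(500,1)):  # dark line row at columns
    print(a,[int(np.argmin(im[260:375,a:a+6].mean((1,2))))+260 for im in imgs])
```

```text
228.91308600117364 311.73699224098584
231.2294568468619 330.9134498119312
231.3427412467976 334.21060347281525
0.145 [225.55876311 314.4550471 ]
0.14 [226.78154777 322.40827367]
0.135 [227.99586607 330.30643347]
0.133 [228.47924249 333.45040662]
255 [356, 356, 356]
300 [339, 340, 340]
400 [308, 307, 310]
500 [276, 276, 276]
```

View pics/cmp.png

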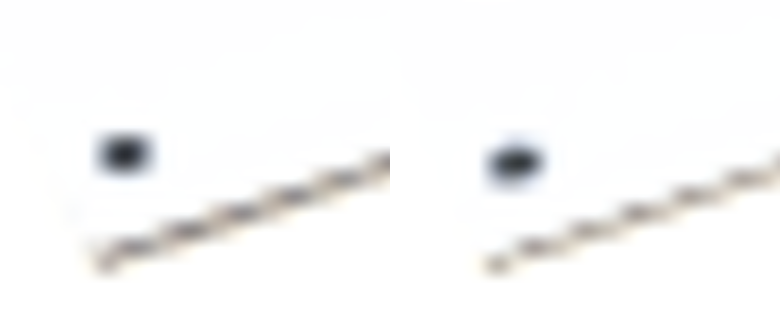

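The force curve bends at about 8 N, which is where the gasket bottoms out. The tool now holds about 21 N, well under the 40 N limit. The right crop shows the panel's edge gap at its thinnest, and nothing else has been touched. I'm handing it in while pressed.

```bash
python3 -c "
from station import r
print(r.sense()['force'],r.finish_job())"
```

```text
the job is handed in; nothing more can be done
[-3.22658617  1.48347732 21.142043  ] None
```

The fastener is turned clockwise until its slot lines up with the red marks (89.7° measured), and I handed the job in with the arm still holding the free end down between the screw holes at about 21 N. The panel looks flush in the pictures, but I had no direct tilt reading, and the screw hole was still moving down slightly at the last push.

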